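# Pack varnish jars into a vacuum keeper case, clamp it and pump it down

## Task

Pack up the varnish: stand every squat jar upright on the floor of the open storage case, one to a pocket, then close the lid and clamp it by putting the draw latch's loop over the keeper hook and snapping the lever down over centre, flat against the case. Then pump the air out with three full strokes of the plunger in the lid, each right down to its stop and let all the way up again. Leave the other things on the table where they are.

Things in the scene. Friction and masses are not known exactly. Their poses are not given: they have to be found in the camera images.
- case: Grey plastic vacuum keeper case, cannot move: 150 mm deep (x) by 224 mm wide (y), walls 6 mm thick, open on top, rim 86 mm above the table. Origin: centre of its underside; x points from the latch side (the front, at x = -75 mm) to the hinge side (x = +75 mm), z up. 'Outward' below means towards its -x.
- case_floor (a point): Centre of the case's inner floor, 8 mm above the table; axes as the case. A cross of black partitions on it, 4 mm thick and 45 mm high, makes four pockets, each 67 mm (x) by 104 mm (y), centred at x = -35.5 and +35.5 mm, y = -54 and +54 mm.
- lid (a joint): Angle of the lid, rad: 0 closed, grows as it opens, at most 1.85; starts open at 1.68 to 1.82, leaning back. The lid is a flat plate 150 x 224 x 16 mm. Its hinge is stiff enough that the lid stays where it is left; 1 to 6 N at the free edge moves it.
- lid_hinge (a point): Middle of the lid's hinge line (runs along the case's y), at case x = +75 mm, z = 86 mm. Axes are those of the lid: closed they are the case's; the lid extends 150 mm towards -x and its outer face is at z = +16 mm in these axes.
- lid_edge (a point): Middle of the lid's free edge, on the corner of its outer (upper) face: at -150, 0, +16 mm in the axes of lid_hinge.
- keeper: Steel keeper hook in the middle of the lid's front face, 24 mm wide (y): a 4 mm shelf jutting 24.5 mm out from the face, its top 4.5 mm above the lid's underside, ending in a lip 4 mm thick that rises to 11 mm above the lid's underside. The slot between lip and lid face is 20.5 mm wide and open upwards. Origin and axes: as lid_hinge.
- keeper_seat (a point): Where the centre of the loop's bar sits when hooked and pulled tight: in the keeper's slot against the lip, 17 mm out from the lid's front face, 94 mm above the table when the lid is closed (3 mm below the lip's top). Axes: those of the lid.
- latch_loop: Steel wire loop of the draw latch: two side rods (outer width 46 mm) and a round cross bar 7 mm thick, 50 mm long (along the case's y; it can be pinched across its ends). It pivots on the lever and stays at the angle where it is left; sprung, it stretches up to 10 mm (18 N preload, 3 N/mm). Origin: on its pivot; the bar is 44 mm from it along the loop's z.
- loop_bar (a point): Centre of the loop's cross bar. To hook it, the bar goes over the lip from the outward side and down into the slot behind the lip; the lever follows along when the bar is pushed down.
- latch_lever (a joint): Angle of the latch lever, rad: 0 closed (handle down, flat on the case front), 1.57 handle level, pointing outward, at most 2.95; starts at 2.2 to 2.6, stays where left. Its pin runs along y at case x = -96, z = 56 mm; the loop pivots 10 mm from it. Once hooked, it stiffens below 1.6, takes 3 to 6 N at the handle, passes dead centre near 0.6 and snaps home to 0.
- lever_tip (a point): Centre of the rolled end (8 mm thick, 30 mm wide) of the lever's handle, 41 mm from its pin; the handle plate is 30 mm wide and 4 mm thick.
- plunger (a joint): Travel of the pump plunger, m: 0 up, 0.018 at its stop. Spring 2 N at the top, 8.4 N at the stop; it returns by itself.
- plunger_top (a point): Centre of the top of the plunger's round black head (40 mm diameter, 9 mm thick) in the middle of the lid; 143 mm above the table when the lid is closed and the plunger is up.
- jar0: Squat white varnish jar with black screw cap, 50 mm diameter, 70 mm tall, 0.12 to 0.24 kg. Origin: centre of its underside, z up its axis. To be packed. Two to four such jars are present.
- jar1: Squat white varnish jar with black screw cap, 50 mm diameter, 70 mm tall, 0.12 to 0.24 kg. Origin: centre of its underside, z up its axis. To be packed. Two to four such jars are present.
- jar2: Squat white varnish jar with black screw cap, 50 mm diameter, 70 mm tall, 0.12 to 0.24 kg. Origin: centre of its underside, z up its axis. To be packed. Two to four such jars are present.
- jar3: Squat white varnish jar with black screw cap, 50 mm diameter, 70 mm tall, 0.12 to 0.24 kg. Origin: centre of its underside, z up its axis. To be packed. Two to four such jars are present.
- bottle0: Slim tall squeeze bottle of craft paint, 36 mm diameter, 112 mm tall, origin centre of its underside. Stays where it is.
- bottle1: Slim tall squeeze bottle of craft paint, 36 mm diameter, 112 mm tall, origin centre of its underside. Stays where it is.
- bottle2: Slim tall squeeze bottle of craft paint, 36 mm diameter, 112 mm tall, origin centre of its underside. Stays where it is.
- tape: Roll of masking tape lying flat, 90 mm diameter, 25 mm high. Stays.
- sanding_block: Cork sanding block 100 x 60 x 30 mm. Stays.

How it is judged:
On the way, in this order (a step that is already met when the one before it is completed fails the run):
1. every jar stands upright in the case (x of jar0 in the frame of case between -0.069 and 0.069 m and y of jar0 in the frame of case between -0.106 and 0.106 m and z of jar0 in the frame of case between 0.003 and 0.014 m and angle between each of jar0, jar1, jar2, jar3's own z axis and vertical below 0.15 rad and x of jar1 in the frame of case between -0.069 and 0.069 m and y of jar1 in the frame of case between -0.106 and 0.106 m and z of jar1 in the frame of case between 0.003 and 0.014 m and x of jar2 in the frame of case between -0.069 and 0.069 m and y of jar2 in the frame of case between -0.106 and 0.106 m and z of jar2 in the frame of case between 0.003 and 0.014 m and x of jar3 in the frame of case between -0.069 and 0.069 m and y of jar3 in the frame of case between -0.106 and 0.106 m and z of jar3 in the frame of case between 0.003 and 0.014 m), for 0.2 s.
2. the lid is closed (value of joint lid below 0.03 rad), for 0.2 s.
3. the loop's bar is in the keeper's slot, behind the lip (value of joint lid below 0.03 rad and x of loop_bar in the frame of keeper_seat between -0.003 and 0.015 m and z of loop_bar in the frame of keeper_seat between -0.004 and 0.003 m), for 0.1 s.
4. the lever is snapped home and the loop pulls on the keeper (all of step 3 and value of joint latch_lever below 0.08 rad and contact force between latch_loop and keeper above 10 N), for 0.2 s.
5. first stroke: plunger down to its stop (value of joint plunger above 0.016 m), for 0.05 s.
6. plunger up again (value of joint plunger below 0.003 m), for 0.05 s.
7. second stroke: plunger down to its stop (value of joint plunger above 0.016 m), for 0.05 s.
8. plunger up again (value of joint plunger below 0.003 m), for 0.05 s.
9. third stroke: plunger down to its stop (value of joint plunger above 0.016 m), for 0.05 s.
At the end, for the whole second after the job is handed in: Every jar that is present stands upright (within 0.15 rad) on the case's inner floor (within 6 mm); lid closed (under 0.03 rad); loop bar in the keeper's slot; lever home (under 0.08 rad) with the loop pulling on the keeper with more than 10 N; plunger up (within 3 mm) (all of step 1 and all of step 4 and linear speed of each of jar0, jar1, jar2, jar3 below 0.02 m/s and value of joint plunger below 0.003 m); the robot touches nothing.
It fails at once if another thing on the table is shoved away (over 50 mm) (distance of any of bottle0, bottle1, bottle2, tape, sanding_block from where it was at the start of the episode above 0.05 m).
It fails at once if a squeeze bottle is knocked over (angle between any of bottle0, bottle1, bottle2's own z axis and vertical above 0.7 rad).
Of jar0, jar1, jar2, jar3 only 2 to 4 are there at a start; the rules pass over those that are not, and their reading is None.
At some moment in a run one of jar0, jar1, jar2, jar3 may be knocked a few centimetres aside while the robot is not near it.
Once in a run the grip may slacken for a moment while it holds something.
It also fails if it takes over 210 s, if anything falls off the work surface, if the arm or the gripper's body presses on something with over 40 N, if the wrist force passes 120 N, or if a joint passes its speed limit or range.

## Robot

A 6-joint arm with a two-finger parallel gripper is mounted at the origin on the work surface. World frame = base frame: x ahead of the robot, y to its left, z up, the work surface at z = 0. Lengths are in m, angles in rad, forces in N, time in s.
With the tool pointing down it reaches from about 0.3 to 0.875 m from the base axis. Payload 6.4 kg.
Tool frame: the origin (TCP) lies between the finger pads; the fingertips stand 22 mm ahead of it and the grasp point (between the pads) lies 3 mm ahead of it; z points along the fingers, y is the line along which they close (so a half turn about z gives the same grasp; the last joint's range is limited). The gripper opens to 85 mm and grips with 20 to 120 N. Pads are 22 mm wide; open, the fingers measure 114 mm over their backs; the gripper's body (76 mm by 85 mm) begins 54 mm behind the grasp point. The pads swing forward as they close: fully open they stand 13 mm farther back than shut.
Start: joints at [-1.327, 0.181, 1.607, -0, 1.354, -0.206], TCP at [0.25, -0.518, 0.213] pointing down, gripper open.
Joint ranges: [-2.99, 2.99], [-0.89, 2.07], [0.3, 2.58], [-1.14, 4.28], [0, 2.63], [-3.12, 3.12]. Speed limits (rad/s): [2.57, 2.57, 3.01, 3.14, 3.14, 3.14].

## Interface

Orientations are given as a unit quaternion [w, x, y, z].
In Python, from bench import ctrl, imaging, workorder gives the robot as it stands.
- The arm moves only by the shell command python3 -m pendant 'ROWS' [OPENING]. ROWS is JSON, a list of rows, each a list of 4 numbers: the shift along the tool's x, y, z in cm, then the turn about the tool's z in degrees. In form: [[dx, dy, dz, roll], ...]. A call has 1 to 12 rows; each row is the pose to reach, as a shift and turn from the pose commanded when the call began, along the tool's axes at that moment; what a row does not reach only later rows make up. A row lasts 1/12 s, in which the tool goes at most 41.7 mm and 7.16 degrees, less where a joint would pass 70% of its speed; a pose out of reach is approached as far as the arm can. A call with a gripper value outside its range is refused whole. OPENING is the opening, from 0 (shut) to 1 (fully open), set as the call begins (- or left out, the last holds). The fingers move at their own pace and stop on an object; the grip force is fixed at half the most. Time passes only in rows, so rows that repeat a pose let the fingers close. It gives the time, the measured TCP pose, the force, the opening and the grip force at its end, in the units of the state.
- ctrl.get_obs(): the state, without advancing time (a new reading comes with each control period).
- imaging.camera(name): name is "side" or "top"; returns the picture (400x640x3 uint8, red, green, blue); there is no depth.
- imaging.camera_info(name): a dict with "K" (3x3 intrinsics, pixels), "k1" (the pictures are not rectified: a ray, as slopes to the right and down, at radius r is drawn at 1 + k1 r^2 times it, then the intrinsics apply), "T" (4x4, takes a point from camera to world coordinates). Camera axes: x right, y up, looking along -z (the intrinsics and any distortion apply to the point x, -y, -z); pixel columns grow to the right and rows downward; lengths in m; the calibration is good to about 2 mm. A picture is of the moment at which its call begins. camera_info takes no time and is no camera call.
- workorder.hand_in(): hands the job in; it is judged then, once.
The state is a dict: "time_s": time; "q": joint angles; "dq": joint speeds; "joint_efforts": joint torques, N m; "eef_pos": TCP position; "eef_rot": TCP orientation; "wrist_force": force on the tool from outside, world axes, zero at the start; "torque": the same for the moment, N m; "opening": opening from 0.0 (shut) to 1.0 (fully open); "grasp_force": force on a finger pad.
Only numpy, scipy, OpenCV 4.12 (cv2) and the standard library are available. Lean on these libraries where they do the work, as an engineer would, in place of code of your own. Each camera call takes 0.05 s, during which the arm holds its last target. There are 200 camera calls.

## Working session

There is one attempt and no reset: what is moved stays moved. The work goes in short steps, Python scripts to look and compute and a shell command to move; the robot and the scene stay as the last step left them, time stands still between calls to the robot, and variables do not carry over. Pictures are saved under pics/ and viewed, at most 14 in all, crops included, and the job is handed in when it is done.

```bash
ls; mkdir -p pics
python3 - <<'E'
from bench import ctrl, imaging
import cv2
for n in("top","side"):
    cv2.imwrite(f"pics/{n}0.png",imaging.camera(n)[:,:,::-1]); print(n,imaging.camera_info(n))
o=ctrl.get_obs();print(o['time_s'],o['eef_pos'],o['eef_rot'])
E
```

```text
pics
top {'K': array([[386.43617935,   0.        , 318.76280887],
       [  0.        , 386.43617935, 200.05962216],
       [  0.        ,   0.        ,   1.        ]]), 'k1': 0.018164077011733896, 'T': array([[ 0.00215213,  0.9980927 , -0.06169554,  0.45046066],
       [-0.99970241,  0.00364657,  0.02412039,  0.01185685],
       [ 0.02429936,  0.06162527,  0.99780352,  1.22067628],
       [ 0.        ,  0.        ,  0.        ,  1.        ]])}
side {'K': array([[370.04823317,   0.        , 313.09404536],
       [  0.        , 370.04823317, 202.80319365],
       [  0.        ,   0.        ,   1.        ]]), 'k1': -0.0326982536420305, 'T': array([[ 0.97442701,  0.127557  , -0.18498975,  0.34681651],
       [-0.22456568,  0.52390171, -0.82164302, -0.79460015],
       [-0.00788987,  0.8421735 ,  0.5391489 ,  0.64858716],
       [ 0.        ,  0.        ,  0.        ,  1.        ]])}
0.1 [ 0.24990123 -0.5172942   0.21270214] [-7.69096499e-04  9.74817077e-01  2.23004650e-01 -1.06839322e-05]
```

View pics/top0.png

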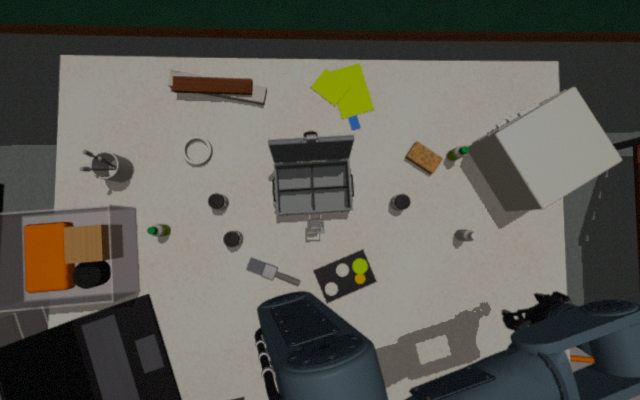

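View pics/side0.png

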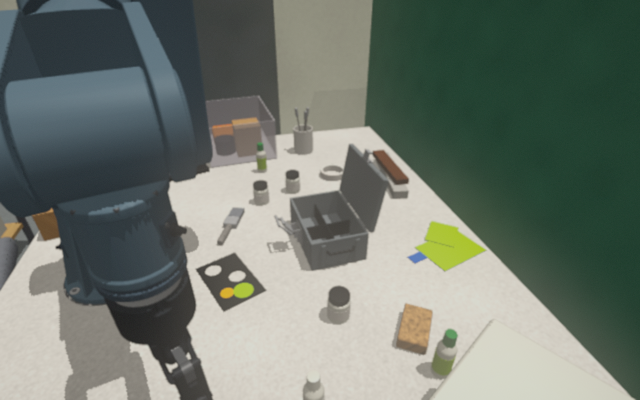

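The top view shows three jars at about (218,202), (233,239) and (400,202), and the case at (314,188) with its front facing the robot. The latch is at (315,230). The bottles are at (458,153), (465,236) and (158,230).

```bash
cat > h.py <<'E'
import numpy as np, cv2
from bench import ctrl, imaging
from scipy.spatial.transform import Rotation as R
I={n:imaging.camera_info(n) for n in("top","side")}
def ray(n,px):
    i=I[n];K=i['K'];k=i['k1']
    s=cv2.undistortPoints(np.array([[px]],float),K,np.array([k,0,0,0,0.]))[0,0]
    T=i['T'];return T[:3,3],T[:3,:3]@np.array([s[0],-s[1],-1])
def onz(n,px,z):
    o,d=ray(n,px);return o+d*(z-o[2])/d[2]
def tri(pt,ps):
    (a,u),(b,v)=ray("top",pt),ray("side",ps)
    s=np.linalg.lstsq(np.c_[u,-v],b-a,rcond=None)[0]
    p,q=a+u*s[0],b+v*s[1];return (p+q)/2,np.linalg.norm(p-q)
def proj(n,p):
    i=I[n];c=i['T'][:3,:3].T@(np.array(p)-i['T'][:3,3]);s=np.array([c[0],-c[1]])/-c[2]
    s=s*(1+i['k1']*(s@s));return (i['K']@np.r_[s,1])[:2]
def pose():
    o=ctrl.get_obs();q=o['eef_rot'];return np.array(o['eef_pos']),R.from_quat([q[1],q[2],q[3],q[0]])
def go(p,yaw=None):  # shift cm in tool axes to TCP p; yaw = world dir of tool y (deg, mod 180)
    e,r=pose();s=r.inv().apply(np.array(p)-e)*100
    t=''
    y=r.apply([0,1,0]);cur=np.degrees(np.arctan2(y[1],y[0]))
    if yaw is not None: t=-((yaw-cur+90)%180-90)
    print('at',e.round(4),'ydir %.1f'%cur,'z',r.apply([0,0,1]).round(3),'shift',s.round(2),'roll',t)
def pic(n,f,box=None,k=1):
    im=imaging.camera(n)[:,:,::-1]
    if box: x0,y0,x1,y1=box; c=im[y0:y1,x0:x1]
    else: c=im
    cv2.imwrite('pics/'+f,cv2.resize(c,None,fx=k,fy=k,interpolation=cv2.INTER_CUBIC));return im
def caps(im,box=(190,180,430,260),t=60):
    x0,y0,x1,y1=box
    m=(im[y0:y1,x0:x1].max(2)<t).astype(np.uint8)
    n,_,s,c=cv2.connectedComponentsWithStats(m)
    return [(c[i]+[x0,y0],s[i]) for i in range(1,n) if s[i,4]>60]
E
python3 - <<'E'
from h import *
im=pic("top","t1.png",(255,120,375,250),4)
b=pic("side","s1.png",(260,130,400,280),4)
for c,s in caps(im): print(c.round(1),s,onz("top",c,.07).round(4))
go([.4,-.3,.2])
E
```

```text
[317.4 191.5] [ 87   0  73  32 496] [ 0.5472 -0.0119  0.07  ]
[216.2 201.2] [ 19  14  15  15 185] [0.5173 0.2878 0.07  ]
[401.5 201.8] [204  15  16  15 180] [ 0.5174 -0.2639  0.07  ]
[231.3 238.9] [ 34  52  16  15 188] [0.4059 0.2414 0.07  ]
[355.5 255.9] [151  70  26  10 116] [ 0.3562 -0.1253  0.07  ]
at [ 0.25   -0.5174  0.2129] ydir -64.2 z [-0.     0.001 -1.   ] shift [ 22.97 -13.06   1.31] roll
```

View pics/t1.png

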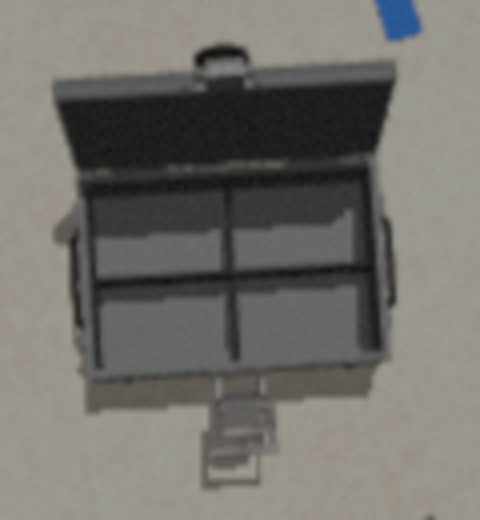

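View pics/s1.png

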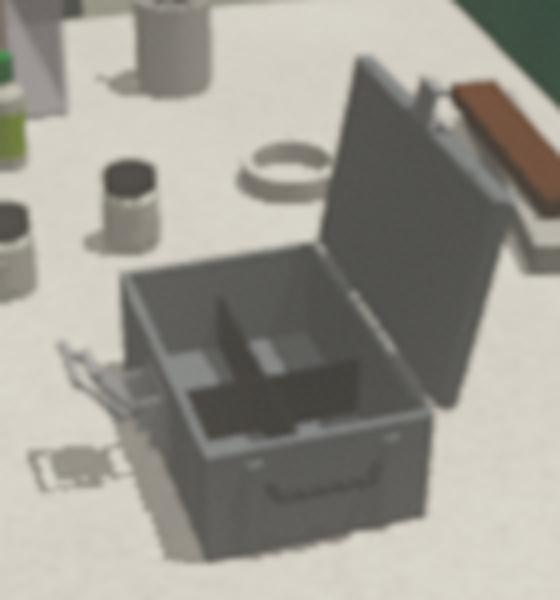

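Three jars are visible. The case is nearly axis-aligned, with rim corners in the top crop at (92,378), (388,358), (80,178) and (372,158).

Run:
```python
from h import *
P=[onz("top",np.array(c)/4+[255,120],.086) for c in [(90,378),(388,358),(78,179),(372,158)]]
for p in P: print(p.round(4))
d=(P[0]-P[1])+(P[2]-P[3]); print('yaw y-axis',np.degrees(np.arctan2(d[1],d[0])),np.linalg.norm(P[0]-P[1]),np.linalg.norm(P[0]-P[2]))
c=onz("top",np.array((231,276))/4+[255,120],.053);print('cross',c,'mean',np.mean(P,0))
go([.517,-.266,.15],np.degrees(np.arctan2(d[1],d[0])))
```

```text
[0.4778 0.1052 0.086 ]
[ 0.4931 -0.1135  0.086 ]
[0.6245 0.1153 0.086 ]
[ 0.6415 -0.1021  0.086 ]
yaw y-axis 94.23578530332809 0.2192223037602325 0.14702932099648938
cross [0.55619469 0.00194126 0.053     ] mean [0.55923528 0.00121471 0.086     ]
at [ 0.25   -0.5174  0.2129] ydir -64.2 z [-0.     0.001 -1.   ] shift [ 34.98 -11.02   6.31] roll 21.53860128045008
```

```bash
cat >> h.py <<'E'
C0=np.array([.558,.0015,0]);CY=4.2
def cw(x,y,z): return C0+R.from_euler('z',CY,degrees=True).apply([x,y,z])
def wc(p): return R.from_euler('z',-CY,degrees=True).apply(np.array(p)-C0)
E
python3 -m pendant '[[35,-11,6.3,21.5],[35,-11,6.3,21.5],[35,-11,6.3,21.5],[35,-11,6.3,21.5],[35,-11,6.3,21.5],[35,-11,6.3,21.5],[35,-11,6.3,21.5],[35,-11,6.3,21.5],[35,-11,6.3,21.5],[35,-11,6.3,21.5],[35,-11,6.3,21.5]]' 1
python3 - <<'E'
from h import *
pic("top","t2.png")
pic("side","s2.png",(200,150,400,350),3)
go([.518,-.267,.063],94.2)
E
```

```text
time_s: 1.12
eef_pos: [0.5184, -0.264, 0.1495]
eef_rot: [-0.001, 0.999, 0.039, -0.001]
wrist_force: [0.5, -0.4, -0.1]
opening: 0.998
grasp_force: 0.0
at [ 0.5171 -0.2668  0.1503] ydir -85.7 z [-0.001 -0.    -1.   ] shift [0.1  0.03 8.73] roll 0.11542066702418197
```

View pics/t2.png

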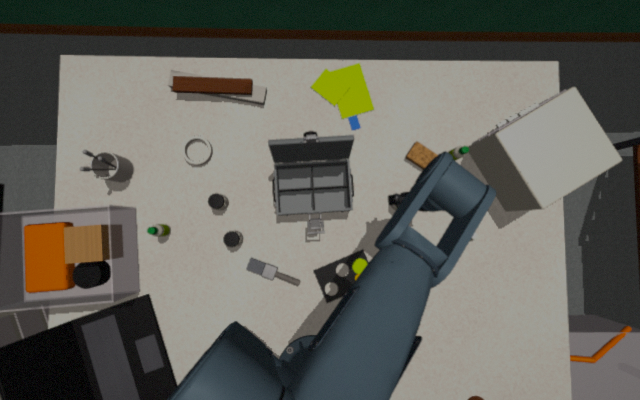

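View pics/s2.png

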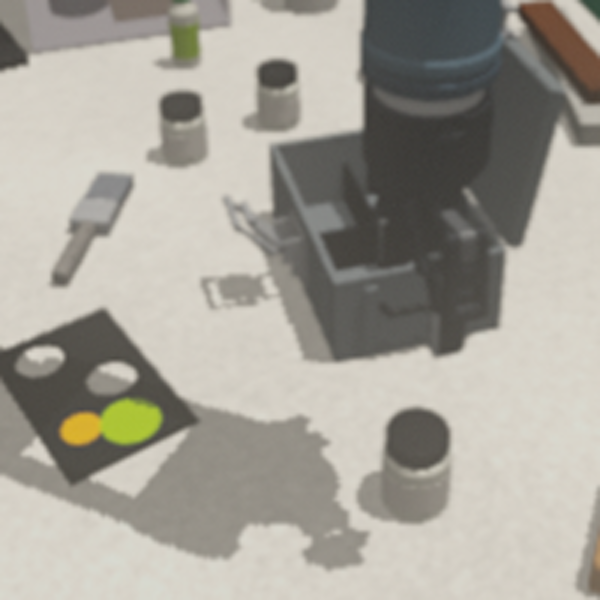

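The jars are undisturbed. The right jar's cap is at side px (339,294).

Run:
```python
from h import *
print(tri((401,201.8),(339,295)))
for t,s in [((217,202),(277-200+200-0,0))]: pass
print(onz("side",(339,294.5),.07), onz("side",(200+181/3,150+106/3),.07), onz("side",(200+277/3,150+74/3),.07))
```

```text
(array([ 0.51916593, -0.26505107,  0.06043083]), np.float64(0.00270708053624419))
[ 0.51809355 -0.27246414  0.07      ] [0.40718142 0.22550474 0.07      ] [0.51748113 0.27089054 0.07      ]
```

```bash
python3 -m pendant '[[0.1,0,4,0],[0.1,0,8.7,0],[0.1,0,8.7,0],[0.1,0,8.7,0],[0.1,0,8.7,0]]'
```

```text
time_s: 1.63
eef_pos: [0.5183, -0.268, 0.0648]
eef_rot: [0.0, 0.999, 0.036, 0.0]
wrist_force: [-0.3, -0.9, 0.5]
opening: 1.004
grasp_force: 0.0
```

```bash
python3 -m pendant '[[0,0,0,0],[0,0,0,0],[0,0,0,0],[0,0,0,0],[0,0,0,0],[0,0,-3,0],[0,0,-6,0],[0,0,-10,0],[0,0,-13,0],[0,0,-13,0],[0,0,-13,0]]' 0.45
python3 - <<'E'
from h import *
print(cw(-.0355,-.054,.0))
go(cw(-.0355,-.054,.19),94.2)
E
```

```text
time_s: 2.55
eef_pos: [0.5198, -0.2674, 0.1964]
eef_rot: [0.002, 0.999, 0.037, 0.002]
wrist_force: [0.5, -0.0, -0.6]
opening: 0.452
grasp_force: 0.0
[ 0.5265502  -0.05495494  0.        ]
at [ 0.5198 -0.2674  0.1964] ydir -85.7 z [ 0.004 -0.004 -1.   ] shift [  2.26 -21.14   0.57] roll 0.08608677524233599
```

Run:
```python
from h import *
pic("side","s3.png",(200,150,400,350),3)
```

```text
(no output)
```

View pics/s3.png

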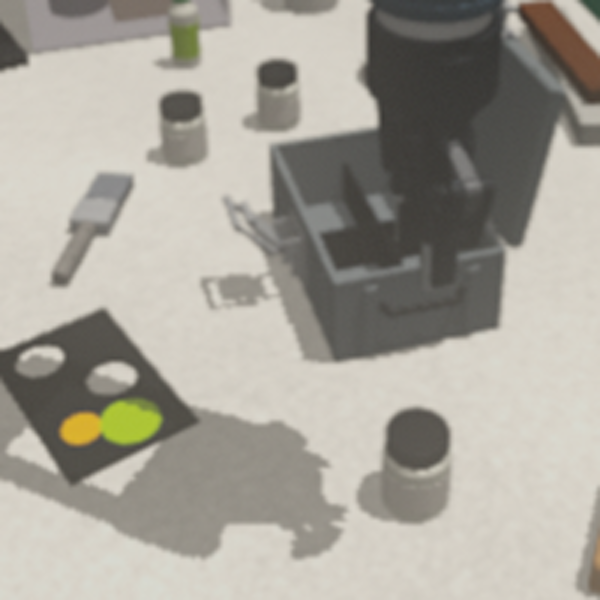

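The jar (side px about (339,295)) hasn't moved, so the fingers hadn't closed before the lift. I'll go back down and check the grip before lifting.

```bash
python3 -c "
from h import *
print(proj('side',[.52,-.267,.175]),proj('top',[.52,-.267,.07]))"
python3 -m pendant '[[0,0,0,0],[0,0,0,0],[0,0,0,0],[0,0,0,0],[0,0,4,0],[0,0,8,0],[0,0,11,0],[0.1,0,13.3,0],[0.1,0,13.3,0],[0.1,0,13.3,0]]' 1
python3 -m pendant '[[0,0,0,0],[0,0,0,0],[0,0,0,0],[0,0,0,0],[0,0,0,0],[0,0,0,0],[0,0,0,0],[0,0,0,0]]' 0.3
```

```text
[340.79680588 254.26979262] [402.4986658 200.9007405]
time_s: 3.43
eef_pos: [0.5184, -0.2656, 0.0591]
eef_rot: [-0.001, 0.999, 0.037, -0.001]
wrist_force: [-0.6, -0.6, 0.6]
opening: 1.001
grasp_force: 0.0
time_s: 4.1
eef_pos: [0.5194, -0.2664, 0.0606]
eef_rot: [0.0, 0.999, 0.037, 0.0]
wrist_force: [-0.3, -0.0, 0.1]
opening: 0.301
grasp_force: 0.0
```

Run:
```python
from h import *
a=pic("side","s4.png",(280,220,420,340),4)
b=imaging.camera("top")[:,:,::-1][150:250,340:480]
A=cv2.resize(a[220:340,270:410],None,fx=2.8,fy=2.8);B=cv2.resize(b,None,fx=2.8,fy=2.8)
cv2.imwrite("pics/m4.png",np.vstack([A,B]))
```

```text
(no output)
```

View pics/m4.png

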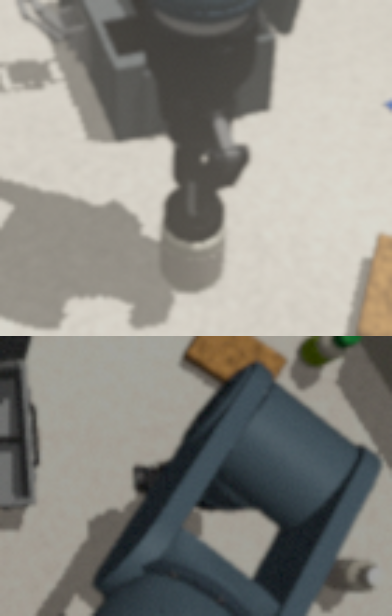

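The fingertips (about px (340,290)) seem to hover above the cap rather than straddle it. I'll check their height.

Run:
```python
from h import *
# s2: near tip px; s3; m4
for px,y in [((350,267),-.267-.045),((347,246),-.267-.022),((339.6,289.6),-.266-.016)]:
    o,d=ray("side",px); print((o+d*(y-o[1])/d[1]).round(3))
print(ctrl.get_obs()['q'])
```

```text
[ 0.524 -0.312  0.181]
[ 0.524 -0.289  0.212]
[ 0.516 -0.282  0.094]
[-6.77166983e-01  3.79609010e-01  1.69493312e+00  5.71582782e-05
  1.06712725e+00  8.19030298e-01]
```

```bash
python3 -m pendant '[[0,0,-2,0],[0,0,-4,0],[0,0,-4,0],[0,0,-4,0],[0,0,-4,0],[0,0,-4,0],[0,0,-2,0],[0,0,0,0],[0,0,1.5,0],[0,0,2.8,0],[0,0,3,0],[0,0,3,0]]' 1
python3 -m pendant '[[0,0,0,0],[0,0,0,0],[0,0,0,0],[0,0,0,0],[0,0,0,0],[0,0,0,0],[0,0,0,0],[0,0,0,0]]' 0.3
```

```text
time_s: 5.2
eef_pos: [0.5184, -0.2657, 0.029]
eef_rot: [-0.001, 0.999, 0.037, -0.001]
wrist_force: [-0.0, 0.3, 0.5]
opening: 0.999
grasp_force: 0.0
time_s: 5.87
eef_pos: [0.5204, -0.2673, 0.0321]
eef_rot: [0.001, 0.999, 0.037, 0.001]
wrist_force: [0.4, -0.4, 6.2]
opening: 0.558
grasp_force: 61.6
```

```bash
python3 -m pendant '[[0,0,-2,0],[0,0,-5,0],[0,0,-9,0],[0,0,-13,0],[0,0,-16,0],[0,0,-16,0],[0,0,-16,0]]'
python3 - <<'E'
from h import *
a=imaging.camera("side")[:,:,::-1];b=imaging.camera("top")[:,:,::-1]
np.save('a.npy',a)
A=cv2.resize(a[150:350,200:440],None,fx=2.5,fy=2.5);B=cv2.resize(b[140:260,190:430],None,fx=2.5,fy=2.5)
cv2.imwrite("pics/m5.png",np.vstack([A,B])[:, :][:800]); print(A.shape,B.shape)
cv2.imwrite("pics/m5.png",A)
print(proj("side",[.52,-.267,.19]),proj("side",[.52,-.267,.12]))
print([ (c[0].round(1),onz("top",c[0],.07).round(4)) for c in caps(b,(190,180,260,260))])
go(cw(-.0355,-.054,.19),94.2)
E
```

```text
time_s: 6.45
eef_pos: [0.5204, -0.2672, 0.1928]
eef_rot: [0.002, 0.999, 0.037, 0.002]
wrist_force: [0.1, 0.3, -3.1]
opening: 0.561
grasp_force: 63.1
(500, 600, 3) (300, 600, 3)
[341.05350891 248.30690204] [339.89984902 275.01205693]
[(array([216.1, 201.1]), array([0.5173, 0.288 , 0.07  ])), (array([231.4, 238.9]), array([0.4061, 0.2413, 0.07  ]))]
at [ 0.5184 -0.2657  0.1889] ydir -85.7 z [-0.002  0.002 -1.   ] shift [  2.38 -20.95  -0.08] roll 0.06960108316314972
```

View pics/m5.png

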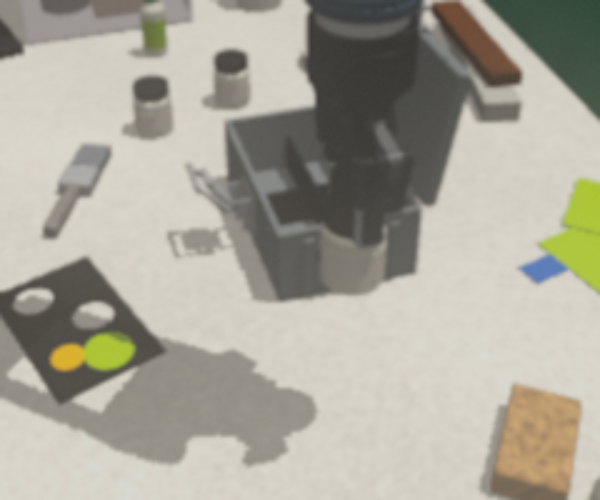

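The jar is held upright by its cap, with its bottom at about side px (341,264).

```bash
python3 -m pendant '[[2.4,-4,0,0],[2.4,-8,0,0],[2.4,-12,0,0],[2.4,-16,0,0],[2.4,-20,0,0],[2.4,-21,0,0],[2.4,-21,3,0],[2.4,-21,4,0],[2.4,-21,4,0],[2.4,-21,4,0]]'
python3 - <<'E'
from h import *
a=imaging.camera("side")[:,:,::-1];b=imaging.camera("top")[:,:,::-1]
A=cv2.resize(a[140:290,230:400],None,fx=3.5,fy=3.5)
B=cv2.resize(b[120:250,255:375],None,fx=2,fy=2)
A[:260,-240:]=B
cv2.imwrite("pics/m6.png",A)
p,_=pose();z0=p[2]-.029
print(p,z0,proj("side",[p[0],p[1],z0]),proj("side",[p[0]-.025,p[1],z0]),proj("side",[p[0]+.025,p[1],z0]))
go(cw(-.0355,-.054,.038),94.2)
E
```

```text
time_s: 7.38
eef_pos: [0.5263, -0.0554, 0.1487]
eef_rot: [-0.001, 0.999, 0.037, -0.002]
wrist_force: [0.2, -0.0, -1.9]
opening: 0.567
grasp_force: 63.2
[ 0.52793841 -0.05611877  0.15078916] 0.12178916363627709 [319.02256534 216.27861981] [309.25089746 217.62938155] [328.69630206 214.9407408 ]
at [ 0.5279 -0.0561  0.1508] ydir -85.8 z [-0. -0. -1.] shift [-0.13 -0.13 11.28] roll -0.0028590349744490595
```

View pics/m6.png

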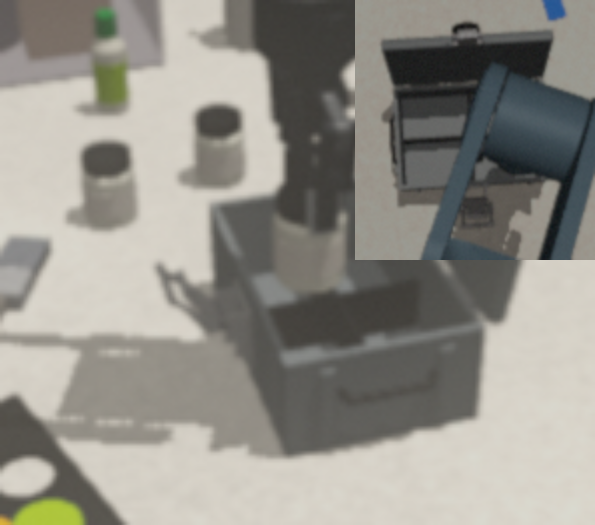

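The jar sits where the readings predict (bottom centred at about px (318,219)), so I'll lower it.

```bash
python3 -m pendant '[[-0.1,-0.1,3,0],[-0.1,-0.1,6,0],[-0.1,-0.1,9,0],[-0.1,-0.1,10.5,0],[-0.1,-0.1,11,0],[-0.1,-0.1,11.2,0],[-0.1,-0.1,11.2,0],[-0.1,-0.1,11.2,0]]'
```

```text
time_s: 8.15
eef_pos: [0.5281, -0.0553, 0.0402]
eef_rot: [0.001, 0.999, 0.037, 0.001]
wrist_force: [0.0, 0.1, 2.0]
opening: 0.562
grasp_force: 62.3
```

```bash
python3 -m pendant '[[0,0,0,0],[0,0,0,0],[0,0,0,0],[0,0,-3,0],[0,0,-7,0],[0,0,-11,0],[0,0,-14,0],[0,0,-14,0],[0,0,-14,0]]' 0.72
python3 - <<'E'
from h import *
b=imaging.camera("top")
print([ (c[0].round(1),onz("top",c[0],.07).round(4)) for c in caps(b,(190,180,260,260))])
go([.406,.243,.15],94.2)
E
```

```text
time_s: 8.9
eef_pos: [0.5283, -0.0549, 0.1811]
eef_rot: [0.001, 0.999, 0.037, 0.003]
wrist_force: [-0.9, -0.1, -0.2]
opening: 0.717
grasp_force: 0.0
[(array([216.2, 201.2]), array([0.5172, 0.2879, 0.07  ])), (array([231.3, 239. ]), array([0.4058, 0.2415, 0.07  ]))]
at [ 0.5269 -0.0544  0.179 ] ydir -85.7 z [ 0.001 -0.    -1.   ] shift [ -9.84 -30.56   2.86] roll 0.07134069489092099
```

```bash
python3 -m pendant '[[-1,-4,0,0],[-2,-8,0,0],[-4,-12,0,0],[-5,-16,0,0],[-6.5,-20,0,0],[-8,-24,0,0],[-9.8,-28,1,0],[-9.8,-30.5,2.9,0],[-9.8,-30.5,2.9,0],[-9.8,-30.5,2.9,0]]' 1
python3 - <<'E'
from h import *
go([.406,.243,.031],94.2)
E
```

```text
time_s: 9.78
eef_pos: [0.4032, 0.2432, 0.1465]
eef_rot: [0.001, 0.999, 0.039, -0.003]
wrist_force: [-0.1, -0.9, -0.2]
opening: 1.002
grasp_force: 0.0
at [0.4032 0.2432 0.1465] ydir -85.5 z [-0.006 -0.002 -1.   ] shift [ 0.35  0.03 11.55] roll 0.29586345577524753
```

```bash
python3 -m pendant '[[0,0,3,0],[0,0,6,0],[0,0,9,0],[0,0,11.5,0],[0,0,11.9,0],[0,0,11.9,0],[0,0,11.9,0]]' 1
python3 -m pendant '[[0,0,0,0],[0,0,0,0],[0,0,0,0],[0,0,0,0],[0,0,0,0],[0,0,0,0],[0,0,0,0],[0,0,0,0]]' 0.3
```

```text
time_s: 10.37
eef_pos: [0.407, 0.242, 0.0312]
eef_rot: [0.0, 0.999, 0.037, 0.0]
wrist_force: [0.6, 0.2, 1.2]
opening: 0.999
grasp_force: 0.0
time_s: 11.03
eef_pos: [0.4075, 0.2429, 0.0323]
eef_rot: [-0.0, 0.999, 0.037, 0.001]
wrist_force: [-1.1, -2.1, 7.0]
opening: 0.555
grasp_force: 60.9
```

```bash
python3 -m pendant '[[0,0,-2,0],[0,0,-5,0],[0,0,-9,0],[0,0,-13,0],[0,0,-13,0],[0,0,-13,0]]'
python3 - <<'E'
from h import *
go(cw(-.0355,.054,.16),94.2)
E
```

```text
time_s: 11.53
eef_pos: [0.4082, 0.2433, 0.1637]
eef_rot: [-0.001, 0.999, 0.037, 0.003]
wrist_force: [0.5, 0.7, -2.0]
opening: 0.563
grasp_force: 62.8
at [0.4082 0.2433 0.1637] ydir -85.7 z [ 0.007  0.002 -1.   ] shift [ 9.58 19.83  0.41] roll 0.09384487053762314
```

```bash
python3 -m pendant '[[2,4,0,0],[4,8,0,0],[6,12,0,0],[8,16,0,0],[9.6,19,0,0],[9.6,19.8,0,0],[9.6,19.8,0,0],[9.6,19.8,1,0],[9.6,19.8,1.5,0],[9.6,19.8,1.5,0],[9.6,19.8,1.5,0]]'
python3 - <<'E'
from h import *
go(cw(-.0355,.054,.038),94.2)
E
```

```text
time_s: 12.45
eef_pos: [0.5152, 0.0537, 0.1443]
eef_rot: [-0.0, 0.999, 0.038, -0.001]
wrist_force: [-1.2, 0.2, -1.6]
opening: 0.561
grasp_force: 62.9
at [0.5152 0.0537 0.1443] ydir -85.6 z [-0.002  0.    -1.   ] shift [ 0.36  0.13 10.63] roll 0.18470450911070202
```

```bash
python3 -m pendant '[[0.2,0.1,3,0],[0.2,0.1,6,0],[0.2,0.1,9,0],[0.2,0.1,10.3,0],[0.2,0.1,10.8,0],[0.2,0.1,10.8,0],[0.2,0.1,10.8,0]]'
python3 - <<'E'
from h import *
go(cw(-.0355,.054,.038),94.2)
E
```

```text
time_s: 13.03
eef_pos: [0.5191, 0.0521, 0.0385]
eef_rot: [0.0, 0.999, 0.038, 0.001]
wrist_force: [-1.9, -0.6, 4.6]
opening: 0.563
grasp_force: 68.1
at [0.5191 0.0521 0.0385] ydir -85.6 z [ 0.001 -0.001 -1.   ] shift [-0.04 -0.07  0.05] roll 0.17229096683848866
```

```bash
python3 -m pendant '[[0,0,0,0],[0,0,0,0],[0,0,0,0],[0,0,-3,0],[0,0,-7,0],[0,0,-11,0],[0,0,-14,0],[0,0,-14,0],[0,0,-14,0]]' 0.72
python3 - <<'E'
from h import *
b=pic("top","t7.png",(190,110,430,270),3.3)
print([ (c[0].round(1),onz("top",c[0],.07).round(4)) for c in caps(b,(190,180,260,260))])
go([.517,.289,.15],94.2)
E
```

```text
time_s: 13.78
eef_pos: [0.5203, 0.0514, 0.1798]
eef_rot: [0.0, 0.999, 0.037, 0.003]
wrist_force: [0.0, 0.2, -0.4]
opening: 0.72
grasp_force: 0.0
[(array([254.6, 229.5]), array([0.4338, 0.1737, 0.07  ])), (array([216.2, 201.2]), array([0.5171, 0.2878, 0.07  ]))]
at [0.5188 0.0516 0.1777] ydir -85.7 z [ 0.001 -0.    -1.   ] shift [  1.59 -23.69   2.77] roll 0.08476607095889221
```

View pics/t7.png

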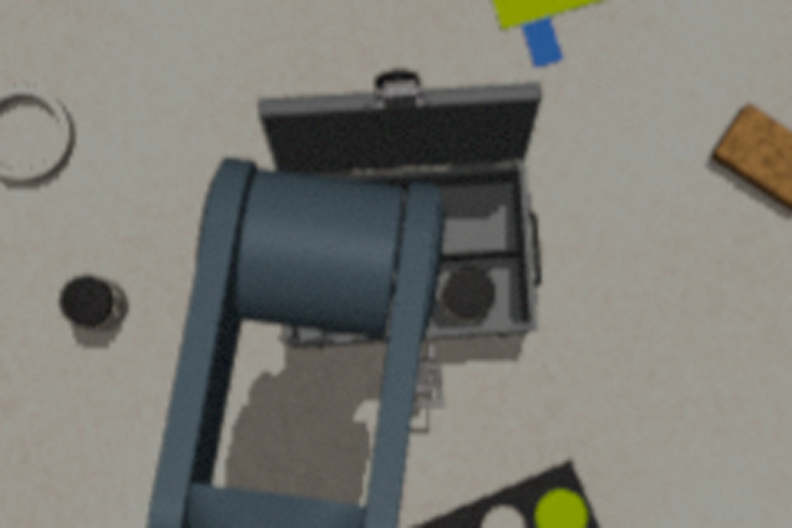

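The first jar stands in the front-right pocket (crop (467,292)), and the third is still at crop (87,302).

```bash
python3 -m pendant '[[1,-4,0,0],[1.5,-8,0,0],[1.6,-12,0,0],[1.6,-16,0,0],[1.6,-20,0,0],[1.6,-23.7,1,0],[1.6,-23.7,2.8,0],[1.6,-23.7,2.8,0],[1.6,-23.7,2.8,0]]' 1
python3 - <<'E'
from h import *
go([.517,.289,.031],94.2)
E
```

```text
time_s: 14.58
eef_pos: [0.5146, 0.2884, 0.1463]
eef_rot: [0.001, 0.999, 0.038, -0.003]
wrist_force: [0.1, -0.4, -0.1]
opening: 0.999
grasp_force: 0.0
at [0.5146 0.2884 0.1463] ydir -85.7 z [-0.006 -0.002 -1.   ] shift [ 0.32 -0.07 11.53] roll 0.1323010043776094
```

```bash
python3 -m pendant '[[0,0,3,0],[0,0,6,0],[0,0,9,0],[0,0,11.5,0],[0,0,11.9,0],[0,0,11.9,0],[0,0,11.9,0]]' 1
python3 -m pendant '[[0,0,0,0],[0,0,0,0],[0,0,0,0],[0,0,0,0],[0,0,0,0],[0,0,0,0],[0,0,0,0],[0,0,0,0]]' 0.3
python3 -m pendant '[[0,0,-2,0],[0,0,-5,0],[0,0,-9,0],[0,0,-13,0],[0,0,-15,0],[0,0,-15,0],[0,0,-15,0]]'
python3 - <<'E'
from h import *
go(cw(.031,.054,.18),94.2)
E
```

```text
time_s: 15.17
eef_pos: [0.5181, 0.2884, 0.0318]
eef_rot: [-0.0, 0.999, 0.037, 0.001]
wrist_force: [0.3, 0.1, 1.8]
opening: 0.999
grasp_force: 0.0
time_s: 15.83
eef_pos: [0.5187, 0.2894, 0.0327]
eef_rot: [-0.0, 0.999, 0.037, 0.002]
wrist_force: [-0.3, -1.5, 6.2]
opening: 0.565
grasp_force: 62.1
time_s: 16.42
eef_pos: [0.5178, 0.2893, 0.1823]
eef_rot: [-0.001, 0.999, 0.037, 0.002]
wrist_force: [-0.1, -0.7, -2.0]
opening: 0.56
grasp_force: 62.1
at [0.5178 0.2893 0.1823] ydir -85.7 z [ 0.003  0.001 -1.   ] shift [ 4.96 23.61  0.23] roll 0.0860379082567988
```

```bash
python3 -m pendant '[[1,4,0,0],[2,8,0,0],[3,12,0,0],[4,16,0,0],[4.8,20,0,0],[4.8,23,0,0],[4.8,23.6,0,0],[4.8,23.6,0,0],[4.8,23.6,0,0]]'
python3 - <<'E'
from h import *
pic("side","s8.png",(230,120,400,270),3.5)
p,_=pose();z0=p[2]-.029
print(p,z0,proj("side",[p[0],p[1],z0]),proj("side",[p[0]-.025,p[1],z0]),proj("side",[p[0]+.025,p[1],z0]))
go(cw(.030,.054,.038),94.2)
E
```

```text
time_s: 17.17
eef_pos: [0.5812, 0.0575, 0.1786]
eef_rot: [-0.001, 0.999, 0.037, -0.002]
wrist_force: [0.4, -0.8, -1.1]
opening: 0.559
grasp_force: 62.4
[0.58136336 0.05825435 0.17906284] 0.15006284270965292 [328.0557797  182.02415695] [319.18558641 183.09794145] [336.84348563 180.96107188]
at [0.5814 0.0583 0.1791] ydir -85.7 z [-0.003  0.001 -1.   ] shift [ 0.29  0.1  14.11] roll 0.09226346977055755
```

View pics/s8.png

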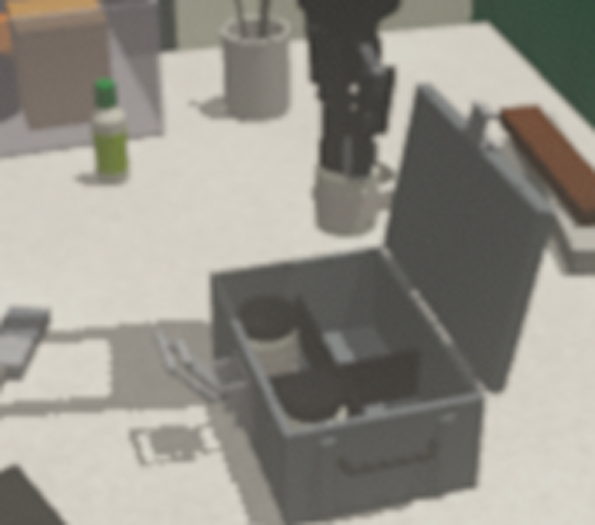

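Both front jars stand upright, at crop (268,330) and (315,395). The third is held over the rear-left pocket and clear of the lid.

```bash
python3 -m pendant '[[0,0.1,4,0],[0,0.1,7,0],[0,0.1,7,0]]'
python3 -m pendant '[[0,0,3,0],[0,0,5,0],[0,0,6.5,0],[0,0,7.1,0],[0,0,7.1,0],[0,0,7.1,0]]'
```

```text
time_s: 17.47
eef_pos: [0.5769, 0.0585, 0.1036]
eef_rot: [-0.001, 0.999, 0.038, -0.006]
wrist_force: [-2.6, -0.5, -2.7]
opening: 0.564
grasp_force: 62.4
time_s: 17.97
eef_pos: [0.5833, 0.0573, 0.041]
eef_rot: [-0.0, 0.999, 0.038, 0.001]
wrist_force: [0.9, 1.1, -0.5]
opening: 0.561
grasp_force: 62.4
```

```bash
python3 -m pendant '[[0,0,0.2,0],[0,0,0.3,0],[0,0,0.3,0]]'
python3 -m pendant '[[0,0,0,0],[0,0,0,0],[0,0,0,0],[0,0,-3,0],[0,0,-7,0],[0,0,-11,0],[-5,0,-15,0],[-9,0,-17,0],[-9,0,-17,0]]' 0.72
python3 - <<'E'
from h import *
go(cw(-.15,0.1,.25),94.2)
E
```

```text
time_s: 18.22
eef_pos: [0.5839, 0.0572, 0.0407]
eef_rot: [-0.0, 0.999, 0.038, 0.001]
wrist_force: [-8.1, 1.8, 20.5]
opening: 0.566
grasp_force: 64.7
time_s: 18.97
eef_pos: [0.4912, 0.0495, 0.2087]
eef_rot: [0.0, 0.999, 0.038, 0.001]
wrist_force: [0.8, -1.4, 0.1]
opening: 0.723
grasp_force: 0.0
at [0.4912 0.0495 0.2087] ydir -85.7 z [ 0.001 -0.    -1.   ] shift [-8.68 -4.73 -4.14] roll 0.10226635775541126
```

```bash
python3 -m pendant '[[0,0,-4,0],[0,0,-8,0],[0,0,-10,0],[4,-1,-10,0],[8,-2,-10,0],[12,-2.5,-10,0],[16,-2.5,-10,0],[20,-2.5,-10,0],[23,-2.5,-10,0],[23,-2.5,-10,0],[23,-2.5,-10,0],[23,-2.5,-10,0]]' 0
python3 - <<'E'
from h import *
b=pic("top","t9.png",(190,110,430,270),3.3)
a=pic("side","s9.png",(230,120,400,270),3.5)
go(cw(.165,.075,.19),94.2)
E
```

```text
time_s: 19.97
eef_pos: [0.7197, 0.0916, 0.3056]
eef_rot: [-0.0, 0.999, 0.037, -0.001]
wrist_force: [-1.2, 0.6, 0.5]
opening: -0.004
grasp_force: 0.0
at [0.7195 0.0916 0.3074] ydir -85.7 z [ 0.001 -0.    -1.   ] shift [-0.27  0.3  11.74] roll 0.07800214709504871
```

View pics/s9.png

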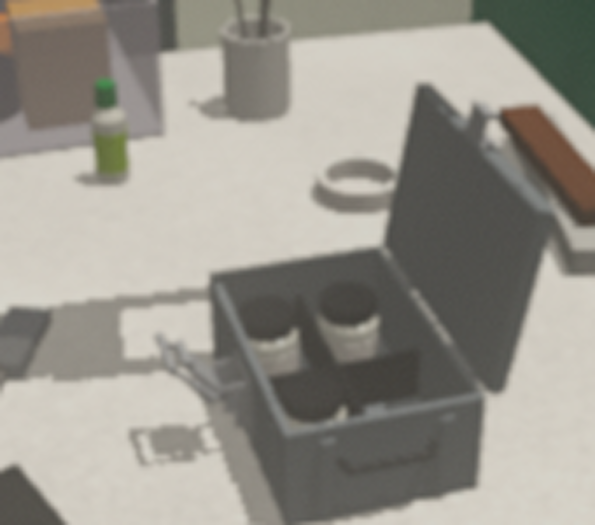

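Run:
```python
from h import *
for P,px in [((.5195,.052),(307.1,209.4)),((.584,.0575),(329.1,206.6))]:
    print(proj("side",[*P,.078]),proj("side",[*P,.083]),px)
b=cv2.imread("pics/t9.png");print(b.shape)
```

```text
[306.89269977 208.15487963] [306.8623499  206.65968901] (307.1, 209.4)
[328.66997662 204.16216576] [328.69609399 202.68021438] (329.1, 206.6)
(528, 792, 3)
```

View pics/t9.png

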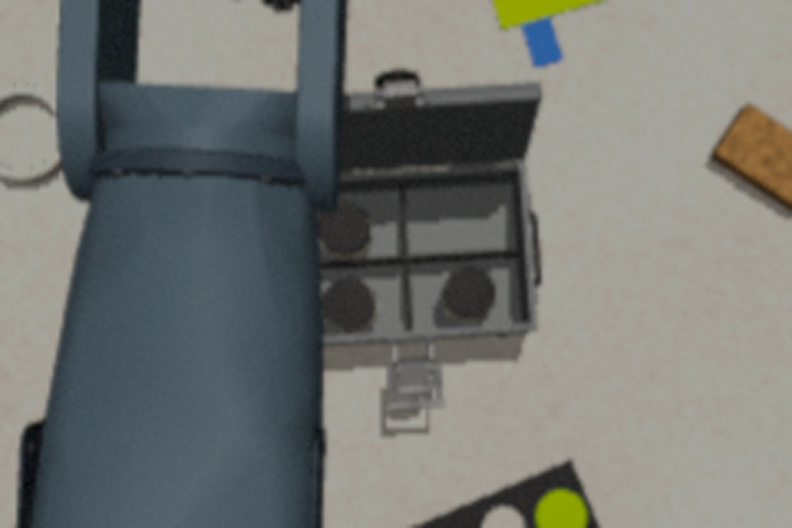

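All three jars stand in their pockets on the floor. Next, the lid: I'll go down behind it and push.

```bash
python3 -m pendant '[[0,0,4,0],[0,0,8,0],[0,0,11.7,0],[0,0,11.7,0],[0,0,11.7,0],[-1,0,11.7,0],[-2,0,11.7,0],[-3,0,11.7,0],[-4,0,11.7,0],[-4,0,11.7,0]]'
```

```text
time_s: 20.9
eef_pos: [0.6815, 0.0886, 0.1953]
eef_rot: [0.0, 0.999, 0.037, 0.004]
wrist_force: [0.1, 0.5, -0.5]
opening: 0.001
grasp_force: 0.0
```

```bash
python3 -m pendant '[[-1.5,0,0,0],[-3,0,-0.5,0],[-4.5,0,-0.7,0],[-6,0,-0.7,0],[-7.5,0,-0.7,0],[-9,0,-0.2,0],[-9.5,0,0,0],[-9.5,0,0,0]]'
python3 - <<'E'
from h import *
o=ctrl.get_obs();print(o['wrist_force']);p,_=pose();print(wc(p))
pic("side","s10.png",(230,90,430,270),3)
E
```

```text
time_s: 21.57
eef_pos: [0.5864, 0.0815, 0.1922]
eef_rot: [0.0, 0.999, 0.037, 0.002]
wrist_force: [-0.4, 0.2, 0.5]
opening: 0.001
grasp_force: 0.0
[-0.35705799  0.24039787  0.50166755]
[0.03420729 0.07768131 0.19217906]
```

View pics/s10.png

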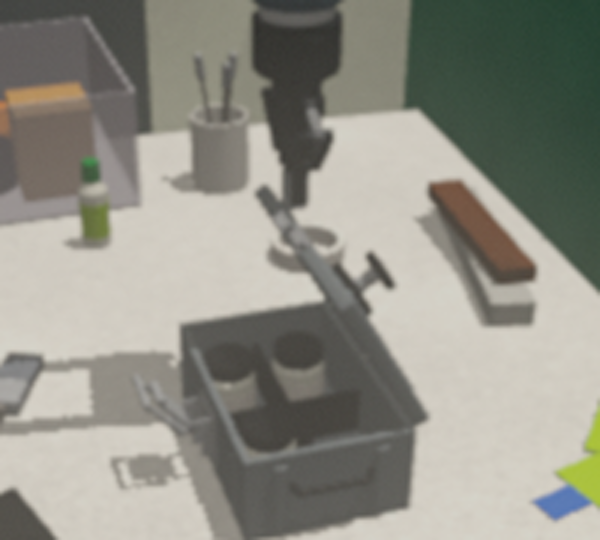

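The lid follows and is now at about 0.9 rad. Continuing.

```bash
python3 -m pendant '[[-1.5,0,0.5,0],[-3,0,1.5,0],[-4.5,0,2.7,0],[-5.8,0,4,0],[-6.8,0,5.3,0],[-7.8,0,6.8,0],[-8.5,0,8,0],[-8.9,0,8.8,0],[-8.9,0,8.8,0],[-8.9,0,8.8,0]]'
python3 -m pendant '[[0,0,0.3,0],[0,0,0.6,0],[0,0,0.9,0],[0,0,0.9,0],[0,0,0.9,0]]'
```

```text
time_s: 22.45
eef_pos: [0.4975, 0.0748, 0.1018]
eef_rot: [0.0, 0.999, 0.037, -0.0]
wrist_force: [0.4, 0.1, 0.1]
opening: 0.003
grasp_force: 0.0
time_s: 22.87
eef_pos: [0.4969, 0.0749, 0.0924]
eef_rot: [-0.0, 0.999, 0.037, -0.0]
wrist_force: [-0.3, -1.0, 0.5]
opening: 0.001
grasp_force: 0.0
```

```bash
python3 -m pendant '[[0,0,0.3,0],[0,0,0.6,0],[0,0,0.6,0],[0,0,0.6,0]]'
python3 -m pendant '[[0,0,0.3,0],[0,0,0.6,0],[0,0,0.6,0],[0,0,0.6,0]]'
```

```text
time_s: 23.2
eef_pos: [0.4967, 0.0749, 0.0862]
eef_rot: [-0.0, 0.999, 0.037, -0.0]
wrist_force: [-0.4, -0.3, 0.6]
opening: 0.004
grasp_force: 0.0
time_s: 23.53
eef_pos: [0.4974, 0.0749, 0.0839]
eef_rot: [0.0, 0.999, 0.038, 0.0]
wrist_force: [-13.5, -0.7, 31.3]
opening: 0.001
grasp_force: 15.7
```

The lid has bottomed out (31 N), and the contact height shows the tips sit about 18 mm above the reading. I'll back off and look at the lid and latch.

```bash
python3 -m pendant '[[0,0,-4,0],[0,0,-8,0],[0,-4,-12,0],[0,-8,-12,0],[0,-12,-12,0],[0,-16,-12,0],[0,-18,-12,0],[0,-18,-12,0],[0,-18,-12,0]]'
python3 - <<'E'
from h import *
a=imaging.camera("side")[:,:,::-1];b=imaging.camera("top")[:,:,::-1]
np.save('a.npy',a);np.save('b.npy',b)
A=cv2.resize(a[170:260,250:350],None,fx=4,fy=4,interpolation=2);B=cv2.resize(b[150:250,270:360],None,fx=4,fy=3.6,interpolation=2)
cv2.imwrite("pics/m11.png",np.hstack([A,B]))
E
```

```text
time_s: 24.28
eef_pos: [0.483, 0.2556, 0.2002]
eef_rot: [0.0, 0.999, 0.039, -0.0]
wrist_force: [0.9, -0.6, -1.0]
opening: 0.0
grasp_force: 0.0
```

View pics/m11.png

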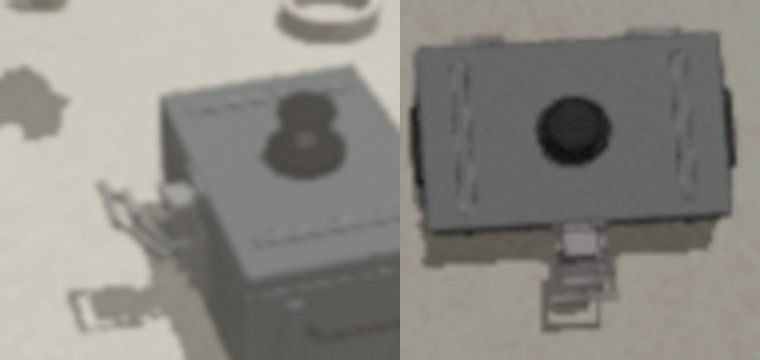

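I've now viewed 16 pictures, which is over the limit of 14, so I won't view any more. From here I'll work with numbers only. This last picture shows the lid shut, the keeper at side px (295,218), and the loop bar at about side px (275..280, 217..226).

Run:
```python
from h import *
a=np.load('a.npy').astype(int);b=np.load('b.npy').astype(int)
p,e=tri((315.7,232.5),(277.5,221));print('bar guess case',wc(p).round(4),e)
print('gray top rows 204-244, cols 300-326')
gb=b.mean(2).astype(int)
for r in range(212,236): print(r,' '.join('%3d'%v for v in gb[r,302:328]))
ga=a.mean(2).astype(int)
print('side')
for r in range(212,236): print(r,' '.join('%3d'%v for v in ga[r,270:302]))
for q in [(-.092,0,.094),(-.13,.025,.09),(-.13,-.025,.09),(-.13,.025,.07),(-.13,-.025,.07)]: print(q,proj('top',cw(*q)).round(1),proj('side',cw(*q)).round(1))
```

```text
bar guess case [-0.1312  0.0012  0.0901] 0.003117642171387788
gray top rows 204-244, cols 300-326
212  66  67  63  62  64  66  83  81  83 101 106 107 104 109 109  99  96  90  92  77  66  66  68  70  67  69
213  49  57  60  60  58  64  83  84  86 108 115 116 109 113 116 105  90  72  77  75  82  89  88  91  87  88
214  75  81  83  83  79  80  77  81  84 106 112 117 116 116 115 116 110  88  84  87  90  89  91  91  90  91
215  90  91  90  91  89  90  88  85  91 122 133 135 136 134 133 132 128 103 102  97  90  92  91  91  89  89
216  92  88  93  91  90  90  90  88  92 124 133 136 137 135 137 136 133 107 120 106  93  89  91  89  89  91
217  90  89  90  92  92  90  91 104 100 124 134 135 138 137 136 135 132 109 121 104  91  90  89  88  91  91
218  90  91  93  93  94  94  97 118 102 116 130 135 138 137 135 136 134 111 105  97  89  89  88  90  89  90
219  91  92  94  92  92  93  95 102  84 105 128 134 135 135 133 134 127 114  92  83  86  90  88  92  96  95
220  91  93  95  94  95  94  89  72  65  91 112 116 113 111 111 111 101 107  91  83  86  88  97 118 123 125
221  95  97  98  94  95  91  8
[... 4307 characters left out ...]
111 115 123 127 125 113 104  98 100 100  99  97  96  94  91
233 199 199 199 199 200 199 200 200 200 200 200 200 200 200 197 182 148 121 111 112 121 123 112  98  95  98  98  97  96  96  94  92
234 200 200 200 201 201 200 200 200 199 199 199 199 199 200 200 193 171 139 120 110 111 117 116 109 102  99  99  97  95  96  95  91
235 199 199 200 201 201 201 201 200 201 200 200 200 199 199 201 198 181 147 131 123 121 125 127 120 110 102  99  96  96  95  94  92
(-0.092, 0, 0.094) [315.2 218.5] [291.5 217.4]
(-0.13, 0.025, 0.09) [307.6 232.2] [275.4 216. ]
(-0.13, -0.025, 0.09) [324.7 230.9] [279.6 226.7]
(-0.13, 0.025, 0.07) [307.6 232. ] [275.9 222.1]
(-0.13, -0.025, 0.07) [324.4 230.8] [280.  232.9]
```

The side-view ends of the bar, (275,216.5) and (279,226), match a bar at case (-0.131, 0, 0.090). I'll pinch it there.

Run:
```python
from h import *
go(cw(-.131,.0005,.12),94.2)
```

```text
at [0.4834 0.2538 0.2001] ydir -85.7 z [-0.    -0.001 -1.   ] shift [-7.54 25.64  8.03] roll 0.07630083591311632
```

```bash
python3 -m pendant '[[-1,4,0,0],[-2,8,0,0],[-3,12,0,0],[-5,16,0,0],[-6,20,0,0],[-7.5,24,0,0],[-7.5,25.6,3,0],[-7.5,25.6,6,0],[-7.5,25.6,8,0],[-7.5,25.6,8,0],[-7.5,25.6,8,0]]' 0.75
python3 - <<'E'
from h import *
go(cw(-.131,.0005,.051),94.2)
E
```

```text
time_s: 25.3
eef_pos: [0.4267, -0.0074, 0.12]
eef_rot: [-0.0, 0.999, 0.036, -0.001]
wrist_force: [0.0, 0.3, 0.7]
opening: 0.748
grasp_force: 0.0
at [ 0.4267 -0.0074  0.12  ] ydir -85.9 z [-0.002  0.001 -1.   ] shift [0.07 0.03 6.9 ] roll -0.05663391808184315
```

```bash
python3 -m pendant '[[0,0,2,0],[0,0,4,0],[0,0,6,0],[0,0,6.9,0],[0,0,6.9,0],[0,0,6.9,0]]' 0.75
python3 -m pendant '[[0,0,0,0],[0,0,0,0],[0,0,0,0],[0,0,0,0],[0,0,0,0],[0,0,0,0],[0,0,0,0],[0,0,0,0]]' 0.3
```

```text
time_s: 25.8
eef_pos: [0.4286, -0.0068, 0.0526]
eef_rot: [0.0, 0.999, 0.037, 0.0]
wrist_force: [0.2, -0.3, 0.1]
opening: 0.752
grasp_force: 0.0
time_s: 26.47
eef_pos: [0.4285, -0.0076, 0.0531]
eef_rot: [0.001, 0.999, 0.038, 0.001]
wrist_force: [-3.9, -5.1, 4.3]
opening: 0.543
grasp_force: 60.7
```

```bash
python3 -m pendant '[[0.3,0,-0.4,0],[0.7,0,-0.8,0],[1.1,0,-1.1,0],[1.6,0,-1.3,0],[2.1,0,-1.45,0],[2.6,0,-1.5,0],[3.1,0,-1.5,0],[3.5,0,-1.45,0],[3.5,0,-1.45,0]]'
python3 - <<'E'
from h import *
p,_=pose();print(wc(p).round(4))
imaging.camera('side')
E
```

```text
time_s: 27.22
eef_pos: [0.4637, -0.005, 0.0677]
eef_rot: [0.001, 0.999, 0.038, 0.001]
wrist_force: [-4.1, -4.3, 5.9]
opening: 0.542
grasp_force: 64.4
[-0.0945  0.0004  0.0677]
```

```bash
python3 -m pendant '[[0.25,0,0.05,0],[0.5,0,0.1,0],[0.5,0,0.1,0]]'
python3 -m pendant '[[0,0,0.3,0],[0,0,0.6,0],[0,0,0.9,0],[0,0,0.9,0],[0,0,0.9,0]]'
python3 - <<'E'
from h import *
p,_=pose();print(wc(p).round(4))
E
```

```text
time_s: 27.52
eef_pos: [0.4687, -0.0047, 0.0669]
eef_rot: [0.001, 0.999, 0.038, 0.001]
wrist_force: [-3.7, -4.8, 8.7]
opening: 0.545
grasp_force: 64.5
time_s: 27.93
eef_pos: [0.4705, -0.0054, 0.0591]
eef_rot: [0.002, 0.999, 0.038, 0.003]
wrist_force: [-1.0, -5.1, 10.2]
opening: 0.545
grasp_force: 65.3
[-0.0878 -0.0005  0.0591]
```

```bash
python3 -m pendant '[[0,0,0.15,0],[0,0,0.3,0],[0,0,0.3,0],[0,0,0.3,0]]'
python3 -m pendant '[[0,0,0.15,0],[0,0,0.3,0],[0,0,0.3,0],[0,0,0.3,0]]'
```

```text
time_s: 28.27
eef_pos: [0.4722, -0.0054, 0.0566]
eef_rot: [0.002, 0.999, 0.037, 0.005]
wrist_force: [3.4, -4.2, 7.8]
opening: 0.537
grasp_force: 65.2
time_s: 28.6
eef_pos: [0.4723, -0.0054, 0.0537]
eef_rot: [0.002, 0.999, 0.037, 0.005]
wrist_force: [3.4, -2.5, 9.0]
opening: 0.545
grasp_force: 65.2
```

```bash
python3 -m pendant '[[-0.2,0,0,0],[-0.4,0,0,0],[-0.6,0,0,0],[-0.8,0,0,0],[-0.8,0,0,0],[-0.8,0,0,0]]'
```

```text
time_s: 29.1
eef_pos: [0.4682, -0.0057, 0.0549]
eef_rot: [0.002, 0.999, 0.038, 0.009]
wrist_force: [15.0, -0.1, 3.2]
opening: 0.539
grasp_force: 63.0
```

The 15 N resistance when pulling outward means the bar is behind the lip. I'll release, back off, and check numerically.

```bash
python3 -m pendant '[[0.4,0,0,0],[0.4,0,0,0],[0.4,0,0,0]]'
python3 -m pendant '[[0,0,0,0],[0,0,0,0],[0,0,0,0],[0,0,-3,0],[0,0,-7,0],[0,0,-11,0],[0,-5,-13,0],[0,-9,-13,0],[0,-13,-13,0],[0,-16,-13,0],[0,-16,-13,0],[0,-16,-13,0]]' 0.75
python3 - <<'E'
from h import *
a=imaging.camera("side").astype(int);b=imaging.camera("top").astype(int);np.save('a2.npy',a);np.save('b2.npy',b)
gb=b.mean(2).astype(int)
for r in range(210,232): print(r,' '.join('%3d'%v for v in gb[r,304:328]))
ga=a.mean(2).astype(int)
print('side')
for r in range(206,238): print(r,' '.join('%3d'%v for v in ga[r,272:306]))
for q in [(-.092,.025,.094),(-.092,-.025,.094),(-.0975,.012,.097),(-.0975,-.012,.097)]: print(q,proj('top',cw(*q)).round(1),proj('side',cw(*q)).round(1))
for f in (2.0,2.2,2.4,2.6): 
  q=(-.096-.041*np.sin(f),0,.056-.041*np.cos(f));print(f,np.round(q,4),proj('top',cw(*q)).round(1),proj('side',cw(*q)).round(1))
E
```

```text
time_s: 29.35
eef_pos: [0.4686, -0.0055, 0.0545]
eef_rot: [0.002, 0.999, 0.039, 0.005]
wrist_force: [0.2, -4.0, 17.0]
opening: 0.546
grasp_force: 63.4
time_s: 30.35
eef_pos: [0.4509, 0.1576, 0.1799]
eef_rot: [-0.0, 0.999, 0.04, -0.0]
wrist_force: [-0.7, -0.2, -0.1]
opening: 0.75
grasp_force: 0.0
210 102 101 100  99  99  97  99  96  97  97  96  95  93  92  90  91  92  89  89  88  84  85  83  79
211  90  90  88  87  89  85  91  90  88  88  90  91  89  86  90  89  89  77  67  60  57  55  55  55
212  63  62  60  67  78  79  83  98 105 106 101 107 108 100  94  89  87  76  66  65  64  66  68  70
213  61  57  58  60  79  81  83 105 113 113 108 110 112 104  88  71  75  75  79  84  87  87  83  84
214  81  80  78  79  76  78  82 104 110 113 113 111 111 113 107  85  80  85  88  88  89  88  88  86
215  88  88  88  86  83  82  89 118 129 130 131 130 129 130 126 100  98  95  85  85  89  90  86  87
216  88  89  90  87  82  82  86 110 121 124 125 124 121 119 121 106 109 101  91  93  91  88  89  86
217  86  89  94  93  95  97  99 111 120 120 120 118 118 112 115 110 103 100  99  99  92  87  87  90
218
[... 5621 characters left out ...]
 200 196 193 195 198 198 199 200 201 199 183 151 124 113 107 108 118 120 111 102  98  97  96  96  94  92  87  83  83  83
237 200 200 200 198 199 199 199 199 199 199 199 200 201 201 192 169 139 126 122 124 127 127 115 109 105 101  97  97  94  92  86  83  83  84
(-0.092, 0.025, 0.094) [306.7 219.1] [289.2 212.3]
(-0.092, -0.025, 0.094) [323.8 217.9] [294.  222.7]
(-0.0975, 0.012, 0.097) [311.3 220.7] [288.3 214.4]
(-0.0975, -0.012, 0.097) [319.5 220.1] [290.6 219.4]
2.0 [-0.1333  0.      0.0731] [316.1 232.5] [276.6 226.7]
2.2 [-0.1291  0.      0.0801] [316.1 231.2] [278.  224.2]
2.4 [-0.1237  0.      0.0862] [316.  229.4] [279.9 222. ]
2.6 [-0.1171  0.      0.0911] [315.8 227.1] [282.2 220. ]
```

The bar is in the slot at about case x=-0.088, and the lever has come down to near level. Next I press the handle down with closed fingers, keeping the gripper body above the lid.

Run:
```python
from h import *
go(cw(-.133,.000,.10),94.2)
```

```text
at [0.4515 0.1554 0.1797] ydir -85.7 z [-0.001 -0.    -1.   ] shift [-3.83 16.12  7.98] roll 0.10413641199590984
```

```bash
python3 -m pendant '[[-3.8,4,0,0],[-3.8,8,0,0],[-3.8,12,0,0],[-3.8,16.1,0,0],[-3.8,16.1,3,0],[-3.8,16.1,6,0],[-3.8,16.1,8,0],[-3.8,16.1,8,0],[-3.8,16.1,8,0]]' 0
python3 -m pendant '[[0,0,1,0],[0,0,2,0],[0,0,3,0],[0,0,3,0]]'
python3 -m pendant '[[0,0,1,0],[0,0,2,0],[0,0,3,0],[0,0,3,0]]'
python3 - <<'E'
from h import *
p,_=pose();print(wc(p).round(4))
E
```

```text
time_s: 31.2
eef_pos: [0.4248, -0.0087, 0.0994]
eef_rot: [-0.0, 0.999, 0.036, -0.001]
wrist_force: [0.4, 0.8, 0.1]
opening: 0.002
grasp_force: 0.0
time_s: 31.53
eef_pos: [0.4247, -0.0072, 0.0684]
eef_rot: [-0.0, 0.999, 0.037, -0.001]
wrist_force: [-1.1, 0.1, -0.9]
opening: -0.002
grasp_force: 0.0
time_s: 31.87
eef_pos: [0.4249, -0.0074, 0.0382]
eef_rot: [-0.0, 0.999, 0.037, -0.001]
wrist_force: [-0.6, -0.3, 1.6]
opening: 0.0
grasp_force: 0.8
[-0.1334  0.0008  0.0382]
```

```bash
python3 -m pendant '[[0.1,0,0.5,0],[0.2,0,1,0],[0.3,0,1.4,0],[0.3,0,1.7,0],[0.3,0,1.7,0]]'
python3 -m pendant '[[0.3,0,0.2,0],[0.6,0,0.3,0],[0.6,0,0.3,0]]'
python3 -m pendant '[[0.2,0,0,0],[0.4,0,0,0],[0.6,0,0,0],[0.6,0,0,0]]'
python3 - <<'E'
from h import *
p,_=pose();print(wc(p).round(4))
E
```

```text
time_s: 32.28
eef_pos: [0.4293, -0.0075, 0.0227]
eef_rot: [0.0, 0.999, 0.037, 0.0]
wrist_force: [-0.7, -0.0, 1.0]
opening: 0.001
grasp_force: 0.3
time_s: 32.53
eef_pos: [0.4341, -0.0067, 0.0193]
eef_rot: [-0.0, 0.999, 0.037, -0.001]
wrist_force: [-3.2, 0.2, -0.0]
opening: -0.002
grasp_force: 1.0
time_s: 32.87
eef_pos: [0.4413, -0.0065, 0.02]
eef_rot: [-0.0, 0.999, 0.037, 0.0]
wrist_force: [-3.7, -0.1, -0.7]
opening: -0.001
grasp_force: 1.2
[-0.117   0.0006  0.02  ]
```

```bash
python3 -m pendant '[[0.2,0,0,0],[0.4,0,0,0],[0.4,0,0,0]]'
python3 -m pendant '[[0.2,0,0,0],[0.4,0,0,0],[0.4,0,0,0]]'
python3 - <<'E'
from h import *
p,_=pose();print(wc(p).round(4))
E
```

```text
time_s: 33.12
eef_pos: [0.446, -0.0064, 0.0204]
eef_rot: [0.0, 0.999, 0.037, 0.001]
wrist_force: [-1.1, 0.2, 0.3]
opening: 0.003
grasp_force: 0.4
time_s: 33.37
eef_pos: [0.4498, -0.0061, 0.0203]
eef_rot: [0.0, 0.999, 0.037, 0.001]
wrist_force: [0.5, -1.0, -0.6]
opening: -0.001
grasp_force: 0.0
[-0.1085  0.0003  0.0203]
```

The force fell to zero, which suggests the lever snapped over. I'll push it lightly to confirm, then back off and measure.

```bash
python3 -m pendant '[[0.2,0,0,0],[0.4,0,0,0],[0.4,0,0,0],[0.4,0,0,0]]'
python3 -m pendant '[[0,0,0,0],[-1.5,0,0,0],[-3.5,0,0,0],[-3.5,-4,-4,0],[-3.5,-8,-8,0],[-3.5,-12,-12,0],[-3.5,-16,-14,0],[-3.5,-16,-14,0],[-3.5,-16,-14,0]]'
python3 - <<'E'
from h import *
a=imaging.camera("side").astype(int);b=imaging.camera("top").astype(int)
gb=b.mean(2).astype(int)
for r in range(212,233): print(r,' '.join('%3d'%v for v in gb[r,304:328]))
ga=a.mean(2).astype(int)
print('side')
for r in range(210,246,2): print(r,' '.join('%3d'%v for v in ga[r,272:306]))
for q in [(-.100,.015,.02),(-.100,-.015,.02),(-.1,.015,.05),(-.1,-.015,.05),(-.137,0,.056)]: print(q,proj('top',cw(*q)).round(1),proj('side',cw(*q)).round(1))
E
```

```text
time_s: 33.7
eef_pos: [0.4492, -0.0054, 0.019]
eef_rot: [-0.0, 0.999, 0.037, -0.004]
wrist_force: [-13.5, -2.2, 4.7]
opening: 0.001
grasp_force: 0.0
time_s: 34.45
eef_pos: [0.4087, 0.1558, 0.1653]
eef_rot: [-0.001, 0.999, 0.039, 0.005]
wrist_force: [-0.0, 0.1, 0.5]
opening: -0.0
grasp_force: 0.0
212  62  60  57  63  78  79  80  96 103 101 100 105 105  96  93  86  86  71  63  60  64  64  66  66
213  58  56  56  61  79  79  81 102 109 109 105 109 111 101  83  71  73  74  78  83  84  85  84  85
214  78  80  77  74  75  78  80 101 110 111 110 111 109 109 105  82  81  83  87  84  88  87  87  87
215  86  84  86  88  84  80  86 116 125 129 128 127 126 126 124  98  98  97  85  84  86  86  84  84
216  86  87  88  85  84  82  82 109 119 121 123 121 120 120 119 103 110 107  93  92  89  85  87  86
217  88  86  92  93  94  91  99 110 116 117 118 117 115 114 112 106 103 100 100  97  88  86  84  88
218  88  89  94  97  99  99 106 110 115 117 116 113 116 114 108  98  88  88  90  85  86  84  88  87
219  90  86  90  88  85  78  78  93 109 111 111 109 113 113 103  82  62  66  80  80  84  89  91  90
220
[... 3362 characters left out ...]
119 107  98  95  93  91  87  84  84  83
240 197 199 200 200 198 198 199 199 196 179 151 156 169 166 157 143 136 127 114 103  98  99 115 130 126 111  97  96  94  93  88  84  82  84
242 200 200 198 197 197 198 199 199 195 175 147 144 149 138 135 134 135 133 125 112 104 101 111 127 130 127 121 110  96  92  89  85  84  83
244 199 199 198 198 196 196 198 197 193 172 145 134 134 134 134 134 135 136 132 121 106 101 112 127 134 136 135 130 115  96  87  85  83  84
(-0.1, 0.015, 0.02) [310.2 221.8] [288.4 237. ]
(-0.1, -0.015, 0.02) [319.9 221.1] [291.1 243.5]
(-0.1, 0.015, 0.05) [310.3 221.7] [287.9 228.2]
(-0.1, -0.015, 0.05) [320.2 221. ] [290.7 234.7]
(-0.137, 0, 0.056) [316.1 233.6] [275.6 232.2]
```

The lever is folded flat and resists 13.5 N. Next, the pump.

Run:
```python
from h import *
b=imaging.camera("top")
for c,s in caps(b,(290,160,340,208),50): print(c,s,onz("top",c,.140).round(4))
print(cw(0,0,.16));go(cw(0,0,.16),94.2)
```

```text
[312.97297297 186.17374517] [ 15  17  17  19 259] [0.5563 0.0021 0.14  ]
[0.558  0.0015 0.16  ]
at [0.4063 0.1515 0.1601] ydir -85.6 z [ 0.002 -0.    -1.   ] shift [13.98 16.11  0.04] roll 0.18446153617253458
```

```bash
python3 -m pendant '[[0,0,-3,0],[4,4,-3,0],[7,8,-3,0],[11,12,-3,0],[14,16,-3,0],[14,16,-3,0],[14,16,-1,0],[14,16,1,0],[14,16,2,0],[14,16,2,0],[14,16,2,0]]'
python3 -m pendant '[[0,0,0.5,0],[0,0,1,0],[0,0,1.5,0],[0,0,1.5,0],[0,0,1.5,0]]'
python3 - <<'E'
from h import *
p,_=pose();print(wc(p).round(4))
E
```

```text
time_s: 35.52
eef_pos: [0.5562, 0.0016, 0.1386]
eef_rot: [-0.0, 0.999, 0.037, -0.002]
wrist_force: [0.4, 1.6, 0.4]
opening: -0.002
grasp_force: 0.0
time_s: 35.93
eef_pos: [0.5575, 0.0024, 0.1252]
eef_rot: [0.0, 0.999, 0.038, 0.0]
wrist_force: [0.4, -0.1, 0.3]
opening: -0.001
grasp_force: 0.0
[-0.0005  0.001   0.1252]
```

Contact is expected right here. I'll press in steps to find the stop.

```bash
python3 -m pendant '[[0,0,0.4,0],[0,0,0.8,0],[0,0,1.2,0],[0,0,1.5,0],[0,0,1.5,0],[0,0,1.5,0]]'
python3 -m pendant '[[0,0,0.2,0],[0,0,0.4,0],[0,0,0.4,0],[0,0,0.4,0]]'
```

```text
time_s: 36.43
eef_pos: [0.558, 0.0023, 0.1104]
eef_rot: [-0.0, 0.999, 0.037, 0.001]
wrist_force: [-0.9, 2.8, 6.4]
opening: 0.0
grasp_force: 3.5
time_s: 36.77
eef_pos: [0.5581, 0.0022, 0.1071]
eef_rot: [0.0, 0.999, 0.037, 0.001]
wrist_force: [-2.5, 1.1, 10.5]
opening: 0.005
grasp_force: 5.1
```

```bash
python3 -m pendant '[[0,0,0.2,0],[0,0,0.2,0],[0,0,0.2,0],[0,0,0.2,0]]'
python3 -m pendant '[[0,0,-1,0],[0,0,-2,0],[0,0,-3,0],[0,0,-3,0],[0,0,-3,0]]'
python3 -m pendant '[[0,0,1,0],[0,0,2,0],[0,0,2.7,0],[0,0,3,0],[0,0,3,0],[0,0,3,0],[0,0,3,0]]'
python3 -m pendant '[[0,0,-1,0],[0,0,-2,0],[0,0,-3,0],[0,0,-3,0],[0,0,-3,0]]'
python3 -m pendant '[[0,0,1,0],[0,0,2,0],[0,0,2.7,0],[0,0,3,0],[0,0,3,0],[0,0,3,0],[0,0,3,0]]'
```

```text
time_s: 37.1
eef_pos: [0.5582, 0.0023, 0.1068]
eef_rot: [0.0, 0.999, 0.037, 0.001]
wrist_force: [-9.3, 2.7, 23.3]
opening: -0.002
grasp_force: 11.5
time_s: 37.52
eef_pos: [0.5576, 0.0021, 0.134]
eef_rot: [0.0, 0.999, 0.037, 0.0]
wrist_force: [-0.4, -0.4, -0.1]
opening: 0.002
grasp_force: 0.0
time_s: 38.1
eef_pos: [0.5585, 0.0019, 0.1067]
eef_rot: [0.0, 0.999, 0.037, 0.001]
wrist_force: [-9.6, 0.6, 30.0]
opening: 0.001
grasp_force: 14.5
time_s: 38.52
eef_pos: [0.5567, 0.0023, 0.133]
eef_rot: [-0.0, 0.999, 0.037, -0.001]
wrist_force: [-0.4, -0.4, -1.0]
opening: 0.0
grasp_force: 0.0
time_s: 39.1
eef_pos: [0.558, 0.0021, 0.1067]
eef_rot: [0.0, 0.999, 0.037, 0.0]
wrist_force: [-10.1, 0.5, 30.3]
opening: 0.001
grasp_force: 15.3
```

Three full strokes are done. I'll retreat clear of everything and hand in.

```bash
python3 -m pendant '[[0,0,-1,0],[0,0,-3,0],[0,0,-6,0],[0,0,-10,0],[0,0,-14,0],[0,0,-14,0],[0,0,-14,0],[0,0,-14,0],[0,0,-14,0]]'
python3 - <<'E'
from h import *
b=imaging.camera("top").astype(int).mean(2)
print(ctrl.get_obs()['wrist_force'].round(1) if hasattr(ctrl.get_obs()['wrist_force'],'round') else '')
from bench import workorder
print(workorder.hand_in())
E
```

```text
time_s: 39.85
eef_pos: [0.556, 0.0024, 0.241]
eef_rot: [-0.001, 0.999, 0.037, -0.002]
wrist_force: [-0.1, -0.1, -0.3]
opening: 0.002
grasp_force: 0.0
[ 0.3  0.5 -0.6]
the job is handed in; nothing more can be done
None
```

I packed all three jars, closed the lid, latched it, pumped three full strokes and handed the job in at about 40 s; no verdict came back, the latch state was checked only by force and pixel readings, and I viewed 16 pictures, two over the limit of 14.

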